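# Set the trimmer's back gauge to the red preset stop

### The arm

A 6-joint arm with a two-finger parallel gripper is mounted at the origin on the work surface. World frame = base frame: x ahead of the robot, y to its left, z up, the work surface at z = 0. Lengths are in m, angles in rad, forces in N, time in s.
With the tool pointing down it reaches from about 0.3 to 0.75 m from the base axis. Payload 8.5 kg.
Tool frame: the origin (TCP) lies on the mounting face of the last link; the fingertips stand 166 mm ahead of it and the grasp point (between the pads) lies 147 mm ahead of it; z points along the fingers, y is the line along which they close (so a half turn about z gives the same grasp; the last joint's range is limited). The gripper opens to 88 mm and grips with 3 to 60 N. Pads are 18 mm wide; open, the fingers measure 123 mm over their backs; the gripper's body (75 mm by 187 mm) begins 45 mm behind the grasp point.
Start: joints at [-1.364, 0.381, 1.297, -0, 1.464, -0.215], TCP at [0.225, -0.502, 0.405] pointing down, gripper open.
Joint ranges: [-3.11, 3.11], [-0.89, 2.33], [0.22, 2.48], [-1.42, 4.56], [0.17, 2.85], [-2.88, 2.88]. Speed limits (rad/s): [2.39, 2.39, 3.14, 3.14, 3.14, 3.14].

### API

Orientations are given as a unit quaternion [w, x, y, z].
In Python, from cell import * gives the robot as it stands.
- The arm moves only by the tool step_arm, never from a script. Its arguments are lists of equal length, an entry for each row: "linear": the shift along the world's x, y, z normalised to -1 to 1, where 1 is 100 mm, a list of three; "turn": the turn, a rotation vector about the world's x, y, z normalised to -1 to 1, where 1 is 120 degrees, a list of three. In form: {"linear": [[tx, ty, tz], ...], "turn": [[wx, wy, wz], ...]}. A call has exactly 5 rows; each row shifts and turns the commanded pose from where the row before left it; what a row does not reach is not made up. A row lasts 1/10 s, in which the tool goes at most 50 mm and 8.59 degrees, less where a joint would pass 70% of its speed; a pose out of reach is approached as far as the arm can. A call with a number of a shift or a turn outside -1 to 1 is refused whole. A call with a gripper value outside its range is refused whole. "fingers" is the opening, from -1 (shut) to 1 (fully open), set as the call begins (left out, the last holds). The fingers move at their own pace and stop on an object; "grip_force" is the grip in N (left out, the last holds). Time passes only in rows, so rows that do not move let the fingers close, or fill a call up. It gives the time, the measured TCP pose, the force, the opening and the grip force at its end, in the units of the state.
- sense(): the state, without advancing time (a new reading comes with each control period).
- grab_frame(name): name is "scene" or "side" or "wrist"; returns a dict with "color" (400x640x3 uint8, red, green, blue), "fx", "fy", "cx", "cy" (pixels), "eye" and "rotation" of the camera in the world. Camera axes: x right, y down, z forward; pixel columns grow to the right and rows downward; lengths in m; the calibration is good to about 2 mm. A picture is of the moment at which its call begins. There is no depth.
- job_done(): hands the job in; it is judged then, once.
The state is a dict: "t": time; "qpos": joint angles; "joint_vel": joint speeds; "joint_efforts": joint torques, N m; "position": TCP position; "eef_rot": TCP orientation; "contact_force": force on the tool from outside, world axes, zero at the start; "moment": the same for the moment, N m; "grip_width": finger opening in m; "gripper_force": force on a finger pad.
Only numpy, scipy, OpenCV 4.12 (cv2) and the standard library are available. Lean on these libraries where they do the work, as an engineer would, in place of code of your own. Each camera call takes 0.05 s, during which the arm holds its last target. There are 200 camera calls.

### The job

Set the paper trimmer's back gauge for the next batch of mount cards: with the fingertips, press down the yellow brake pad in the middle of the gauge to free it and, keeping the pad pressed, push the gauge along its rail until it rests against the red stop. Then let the pad spring up so that the brake holds the gauge there, and move clear. Do not force the gauge along with its brake on, do not grip it between the fingers, and leave everything else on the trimmer and the bench where it is.

Things in the scene. Friction and masses are not known exactly. Their poses are not given: they have to be found in the camera images.
- trimmer: Guillotine paper trimmer, fixed. Bed 320 x 400 mm, green top 30 mm above the bench; origin on the bench under the bed's middle; x runs along the blade to the far end, y left along the ruler rail, z up. Blade arm (down, latched, leave it): right edge, y -178 to -242 mm with its guard, up to 67 mm high; its black grip sticks out 118 mm in front, 93 mm high. Aluminium rail along y, 30 wide, 12 high, centreline at x = +115 mm.
- gauge_bar (a point): Front end of the back gauge's flat aluminium bar, 35 mm above the bench, 120 mm in front (-x of the trimmer) of the saddle's centre; moves with the gauge. The back gauge is a black saddle on the rail, 80 mm along the rail, 52 mm across, top 60 mm above the bench; its bar, 26 mm wide, reaches over the bed.
- pad_top (a point): Centre of the top face of the yellow brake pad, in the middle of the back gauge's saddle. The pad is 52 mm along the rail by 42 mm across, stands 12 mm proud of the saddle (top 72 mm above the bench at rest) and sinks straight down when pressed. This point moves with the gauge and with the pad; its axes are those of the trimmer.
- pad (a joint): How far the yellow pad is pressed down, m: 0 at rest (brake on), 0.008 at the bottom. The brake is off once the pad has sunk 1 mm; 3 to 7 mm is a good press. A spring pushes back: it takes about 9 N before the pad moves, 11 N at 3 mm, 13 N at the bottom. Released, it springs up and the brake holds again.
- back_gauge (a joint): Position of the back gauge along the rail, m: 0 at the middle of the bed, growing to the trimmer's left (+y of the trimmer). Brake on, friction holds it with about 5 N; pad pressed, it slides with about 1 N, so a fingertip pressing the pad carries it along by friction and slips on the pad once the gauge meets a stop.
- red_stop_top (a point): Top centre of the red preset stop, a red block clamped on the rail (fixed): 24 mm along the rail, 46 mm across, top 60 mm above the bench, with a 7 mm high black screw; the point is on top of the screw. It may be left or right of the gauge. With the gauge against it, this point and the pad's centre are 52 mm apart along the rail.
- blue_stop_top (a point): Top centre of the blue preset stop: the same block in blue, on the other side of the gauge (another card size, not wanted now).
- paperweight: Loose brass paperweight, 48 mm across and 48 mm high, standing on the front half of the trimmer's bed; origin at its foot; a bystander, leave it alone.
- card_pack: Loose pack of white cards 85 x 55 x 14 mm lying on the front half of the trimmer's bed; origin at its underside; a bystander, leave it alone.
- glue_jar: Loose jar, 52 mm across, 75 mm high, on the bench just behind the trimmer; origin at its foot; a bystander, leave it alone.
- ink_bottle: Loose small bottle, 42 mm across, 70 mm high, on the bench just behind the trimmer; origin at its foot; a bystander, leave it alone.
- specimen_tray: Loose white tray 130 x 90 x 30 mm on the green mat at the left; origin at its underside; a bystander, leave it alone.
- mug: Loose blue mug, 80 mm across, 92 mm high, on the bench at the right; origin at its foot; a bystander, leave it alone.
- brush: Loose brush about 200 mm long lying on the green mat at the left; a bystander, leave it alone.
- steel_block: Loose steel squaring block 75 x 50 x 25 mm on the bench at the right; origin at its underside; a bystander, leave it alone.

How it is judged:
On the way, in this order (a step that is already met when the one before it is completed fails the run):
1. the pad is pressed and the brake freed while the gauge still stands away from the red stop (value of joint pad above 0.002 m and horizontal distance between pad_top and red_stop_top above 0.065 m), for 0.1 s.
2. the gauge rests against the red stop, the pad still pressed (horizontal distance between pad_top and red_stop_top below 0.0545 m and value of joint pad above 0.001 m), for 0.1 s.
At the end, for the whole second after the job is handed in: The back gauge rests against the red stop (within 2.5 mm), at rest, and the yellow pad is up again so that the brake holds it (horizontal distance between pad_top and red_stop_top below 0.0545 m and value of joint pad below 0.0008 m and velocity of joint back_gauge between -0.003 and 0.003 m/s); the robot touches nothing.
It fails at once if the gauge is forced along faster than 10 mm/s with its brake on (pad pressed less than 0.8 mm) (value of joint pad below 0.0008 m and (velocity of joint back_gauge above 0.01 m/s or velocity of joint back_gauge below -0.01 m/s)).
It fails at once if the gauge is taken between the fingers (the grasp point comes down to the pad's top) instead of being pressed with the fingertips (horizontal distance between the grasp point and pad_top below 0.03 m and z of the grasp point in the frame of pad_top below 0.002 m).
It fails at once if a loose thing on the trimmer or the bench is moved more than 15 mm (distance of any of paperweight, card_pack, glue_jar, ink_bottle, specimen_tray, mug, brush, steel_block from where it was at the start of the episode above 0.015 m).
It also fails if it takes over 35 s, if anything falls off the work surface, if the arm or the gripper's body presses on something with over 40 N, if the wrist force passes 120 N, or if a joint passes its speed limit or range.

## Working session

There is one attempt and no reset: what is moved stays moved. The work goes in short steps, Python scripts to look and compute and a tool call to move; the robot and the scene stay as the last step left them, time stands still between calls to the robot, and variables do not carry over. Pictures are saved under pics/ and viewed, at most 10 in all, crops included, and the job is handed in when it is done.

Besides the shell and the picture viewer there is one more tool, called after "Call:" as name(argument=value, ...) on one line, values as JSON. step_arm: Moves the arm, as the interface text tells. Its arguments: {"type":"object","properties":{"linear":{"type":"array"},"turn":{"type":"array"},"fingers":{"type":"number"},"grip_force":{"type":"number"}},"required":["linear","turn"]}

```bash
mkdir -p pics; cat > h.py <<'E'
from cell import *
import numpy as np, cv2
def shot(cam,name):
    f=grab_frame(cam); cv2.imwrite('pics/'+name,f['color'][:,:,::-1]); np.save('pics/'+name+'.npy',{k:f[k] for k in f},allow_pickle=True); return f
def load(name): return np.load('pics/'+name+'.npy',allow_pickle=True).item()
def at(f,u,v,z):
    d=np.array(f['rotation'])@np.array([(u-f['cx'])/f['fx'],(v-f['cy'])/f['fy'],1]); e=np.array(f['eye']); return e+d*(z-e[2])/d[2]
E
python3 -c "
from h import *
a=shot('scene','a.png');b=shot('side','b.png');print(sense()['eef_rot'],a['eye'],b['eye'])"
```

```text
[-6.26008821e-04  9.77841574e-01  2.09345325e-01  9.70188786e-06] [1.27117631 0.43184466 0.7708844 ] [-0.00863253 -0.80998743  1.23159615]
```

View pics/a.png

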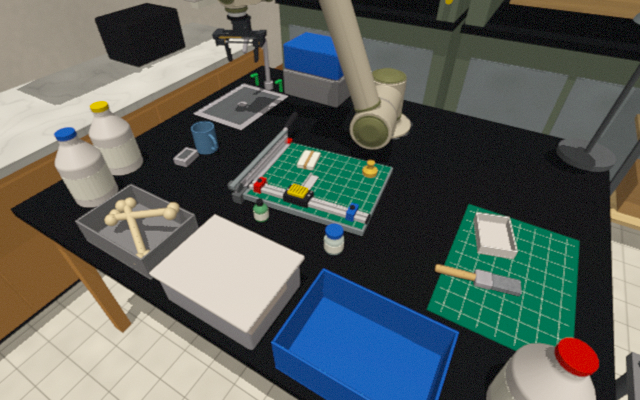

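View pics/b.png

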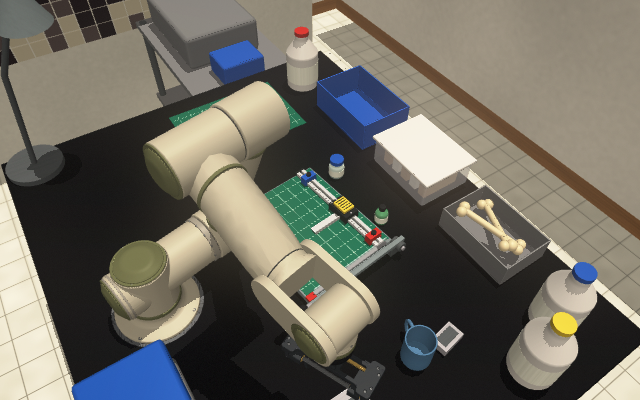

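The scene view shows the pad near (298,192), the red stop near (260,185) and the blue stop near (352,212). In the side view they are near (343,206), (374,236) and (309,178).

```bash
cat > m.py <<'E'
from h import *
def blob(f,lo,hi,u,v,r=22):
    hsv=cv2.cvtColor(f['color'],cv2.COLOR_RGB2HSV); m=cv2.inRange(hsv,lo,hi)
    k=np.zeros_like(m);cv2.circle(k,(u,v),r,255,-1); y,x=np.nonzero(m&k); return x.mean(),y.mean(),len(x)
C={'pad':((20,120,110),(35,255,255),.070),'red':((0,150,90),(8,255,255),.05),'blue':((100,150,60),(125,255,255),.05)}
E
python3 -c "
from m import *
for n,P in (('a.png',dict(pad=(298,192),red=(260,185),blue=(352,212))),('b.png',dict(pad=(343,206),red=(374,236),blue=(309,178)))):
    f=load(n)
    for k,(u,v) in P.items():
        x,y,c=blob(f,C[k][0],C[k][1],u,v); print(n,k,round(x,1),round(y,1),c,at(f,x,y,C[k][2]).round(4))
s=sense();print(s['position'],s['t'])
f=load('a.png')
for u,v in ((281,141),(393,165)): print(at(f,u,v,.03).round(3))
"
```

```text
Traceback (most recent call last):
  File "h.py", line 7, in at
    d=np.array(f['rotation'])@np.array([(u-f['cx'])/f['fx'],(v-f['cy'])/f['fy'],1]); e=np.array(f['eye']); return e+d*(z-e[2])/d[2]
      ~~~~~~~~~~~~~~~~~~~~~~~^~~~~~~~~~~~~~~~~~~~~~~~~~~~~~~~~~~~~~~~~~~~~~~~~~~~~~
ValueError: matmul: Input operand 1 has a mismatch in its core dimension 0, with gufunc signature (n?,k),(k,m?)->(n?,m?) (size 3 is different from 4)
```

Rotation is a quaternion [w,x,y,z].

```bash
sed -i "s/np.array(f\['rotation'\])@/R.from_quat(np.roll(f['rotation'],-1)).as_matrix()@/; 2a from scipy.spatial.transform import Rotation as R" h.py
python3 -c "
from m import *
for n,P in (('a.png',dict(pad=(298,192),red=(260,185),blue=(352,212))),('b.png',dict(pad=(343,206),red=(374,236),blue=(309,178)))):
    f=load(n)
    for k,(u,v) in P.items():
        x,y,c=blob(f,C[k][0],C[k][1],u,v); print(n,k,round(x,1),round(y,1),c,at(f,x,y,C[k][2]).round(4))
s=sense();print(s['position'],s['t'])
f=load('a.png')
for u,v in ((281,141),(393,165)): print(at(f,u,v,.03).round(3))
"
```

```text
a.png pad 297.3 190.5 211 [ 0.599  -0.0258  0.07  ]
a.png red 259.1 184.7 110 [ 0.6158 -0.156   0.05  ]
a.png blue 348.4 215.4 163 [0.5976 0.1427 0.05  ]
b.png pad 343.3 204.6 191 [ 0.5913 -0.0303  0.07  ]
b.png red 372.2 235.9 135 [ 0.6043 -0.1617  0.05  ]
b.png blue 308.2 177.3 96 [0.5721 0.14   0.05  ]
[ 0.22516914 -0.50175408  0.40422665] 0.1
[ 0.355 -0.255  0.03 ]
[0.286 0.157 0.03 ]
```

Call:
step_arm(linear=[[0.2,0.26,0],[0.25,0.32,0],[0.25,0.32,0],[0.25,0.32,0],[0.25,0.32,0]], turn=[[0,0,-0.028],[0,0,-0.028],[0,0,-0.028],[0,0,-0.028],[0,0,-0.028]], fingers=-1)

```text
t: 0.6
position: [0.3459, -0.3464, 0.4045]
eef_rot: [-0.0, 0.998, 0.063, -0.0]
contact_force: [0.5, -0.6, 0.2]
grip_width: 0.0505
gripper_force: 0.0
```

Call:
step_arm(linear=[[0.25,0.32,0],[0.25,0.32,0],[0.25,0.32,0],[0.25,0.32,0],[0.25,0.32,0]], turn=[[0,0,0],[0,0,0],[0,0,0],[0,0,0],[0,0,0]])

```text
t: 1.1
position: [0.4709, -0.1863, 0.4046]
eef_rot: [-0.0, 0.998, 0.064, -0.0]
contact_force: [0.3, -0.8, 0.4]
grip_width: 0.0101
gripper_force: 0.0
```

Call:
step_arm(linear=[[0.25,0.32,0],[0.25,0.32,0],[0.25,0.32,0],[0.25,0.32,0],[0.1,0.12,0]], turn=[[0,0,0],[0,0,0],[0,0,0],[0,0,0],[0,0,0]])

```text
t: 1.6
position: [0.5814, -0.0452, 0.4041]
eef_rot: [-0.0, 0.998, 0.066, -0.0]
contact_force: [-0.6, -1.0, -0.1]
grip_width: 0.0003
gripper_force: 0.0
```

```bash
python3 -c "
from m import *
c=shot('wrist','c.png');s=sense();print(s['position'],s['eef_rot'],s['t'],s['grip_width'],s['contact_force'],c['eye'])"
```

```text
[ 0.58175466 -0.04499224  0.40402408] [-4.62910975e-04  9.97827866e-01  6.58732336e-02 -2.29260649e-04] 1.65 0.0002626140151825951 [-0.20402007  1.27466863 -1.80088896] [ 0.65828963 -0.03576417  0.38320363]
```

View pics/c.png

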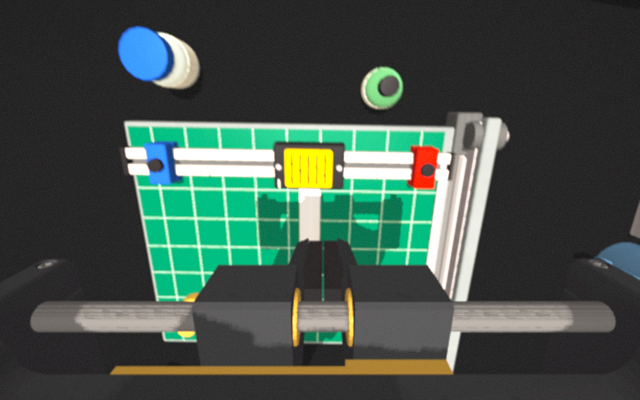

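The wrist view shows the pad centred near (308,168), the red stop's screw at (427,170) and the blue one's at (154,165). The path along the rail is clear.

```bash
python3 -c "
from m import *
f=load('c.png')
x,y,c=blob(f,C['pad'][0],C['pad'][1],308,168,40);p=at(f,x,y,.072);print(x,y,c,p)
r=at(f,427,170,.067);b=at(f,154,165,.067);print(r,b)
d=(r-b)[:2];d/=np.linalg.norm(d);print(d,(r-p)[:2]@d-.052,np.linalg.norm(r-b),np.cross(d,(p-b)[:2]))
for u,v in ((284,150),(333,150),(333,187),(286,187)):print(at(f,u,v,.072))
" 2>/dev/null
```

```text
308.0552995391705 167.72299027137737 1953 [ 0.59570459 -0.02800752  0.072     ]
[ 0.60928338 -0.15788943  0.067     ] [0.57564538 0.13971439 0.067     ]
[ 0.11231427 -0.99367274] 0.07858520687951259 0.2994988288570917 0.0010947186712748185
[ 6.11279141e-01 -5.06187619e-04  7.20000000e-02]
[ 0.61807099 -0.05203362  0.072     ]
[ 0.57792176 -0.05776437  0.072     ]
[ 0.57114469 -0.00638876  0.072     ]
```

Call:
step_arm(linear=[[0.07,0.08,-0.2],[0.07,0.09,-0.4],[0,0,-0.4],[0,0,-0.35],[0,0,-0.2]], turn=[[0,0,0],[0,0,0],[0,0,0],[0,0,0],[0,0,0]])

```text
t: 2.15
position: [0.5931, -0.0318, 0.2469]
eef_rot: [-0.001, 0.998, 0.064, -0.002]
contact_force: [0.0, 0.5, -0.5]
grip_width: 0.0003
gripper_force: 0.0
```

Call:
step_arm(linear=[[0,0,0],[0,0,0],[0,0,0],[0,0,0],[0,0,0]], turn=[[0,0,0],[0,0,0],[0,0,0],[0,0,0],[0,0,0]])

```text
t: 2.65
position: [0.5942, -0.0309, 0.2507]
eef_rot: [0.0, 0.998, 0.064, 0.001]
contact_force: [0.9, -0.2, -0.7]
grip_width: 0.0003
gripper_force: 0.0
```

Call:
step_arm(linear=[[0.01,0.02,-0.03],[0.01,0.01,-0.03],[0,0,-0.03],[0,0,-0.03],[0,0,-0.02]], turn=[[0,0,0],[0,0,0],[0,0,0],[0,0,0],[0,0,0]])

```text
t: 3.15
position: [0.5962, -0.0278, 0.2362]
eef_rot: [0.0, 0.998, 0.064, 0.0]
contact_force: [-2.8, 0.2, 10.3]
grip_width: -0.0
gripper_force: 5.2
```

Call:
step_arm(linear=[[0,0,-0.01],[0,0,-0.01],[0,0,0],[0,0,0],[0,0,0]], turn=[[0,0,0],[0,0,0],[0,0,0],[0,0,0],[0,0,0]])

```text
t: 3.65
position: [0.5961, -0.0278, 0.2348]
eef_rot: [0.0, 0.998, 0.064, 0.0]
contact_force: [-3.4, 0.3, 10.7]
grip_width: 0.0006
gripper_force: 5.4
```

Call:
step_arm(linear=[[0,0,-0.01],[0,0,-0.01],[0,0,0],[0,0,0],[0,0,0]], turn=[[0,0,0],[0,0,0],[0,0,0],[0,0,0],[0,0,0]])

```text
t: 4.15
position: [0.5961, -0.0278, 0.2329]
eef_rot: [0.0, 0.998, 0.064, 0.0]
contact_force: [-3.7, 0.6, 11.9]
grip_width: 0.0006
gripper_force: 5.9
```

Call:
step_arm(linear=[[0.002,-0.02,0],[0.005,-0.04,0],[0.005,-0.04,0],[0.005,-0.04,0],[0.005,-0.04,0]], turn=[[0,0,0],[0,0,0],[0,0,0],[0,0,0],[0,0,0]])

```text
t: 4.65
position: [0.5983, -0.0459, 0.2329]
eef_rot: [0.0, 0.998, 0.064, 0.0]
contact_force: [-5.2, 0.5, 11.5]
grip_width: 0.0003
gripper_force: 5.9
```

Call:
step_arm(linear=[[0.004,-0.04,0],[0.005,-0.04,0],[0.004,-0.04,0],[0.005,-0.04,0],[0.002,-0.02,0]], turn=[[0,0,0],[0,0,0],[0,0,0],[0,0,0],[0,0,0]])

```text
t: 5.15
position: [0.6003, -0.0641, 0.2329]
eef_rot: [0.0, 0.998, 0.064, 0.0]
contact_force: [-3.9, 1.3, 11.6]
grip_width: 0.0001
gripper_force: 5.9
```

Call:
step_arm(linear=[[0.004,-0.04,0],[0.005,-0.04,0],[0.004,-0.04,0],[0.005,-0.04,0],[0.004,-0.04,0]], turn=[[0,0,0],[0,0,0],[0,0,0],[0,0,0],[0,0,0]])

```text
t: 5.65
position: [0.6025, -0.084, 0.233]
eef_rot: [0.0, 0.998, 0.064, 0.0]
contact_force: [-3.6, -0.3, 11.8]
grip_width: 0.0004
gripper_force: 5.9
```

Call:
step_arm(linear=[[0.004,-0.04,0],[0.005,-0.04,0],[0.004,-0.03,0],[0.002,-0.02,0],[0.002,-0.02,0]], turn=[[0,0,0],[0,0,0],[0,0,0],[0,0,0],[0,0,0]])

```text
t: 6.15
position: [0.6042, -0.099, 0.2331]
eef_rot: [0.0, 0.998, 0.064, 0.001]
contact_force: [-3.3, 0.3, 11.3]
grip_width: 0.0004
gripper_force: 5.9
```

Call:
step_arm(linear=[[0.002,-0.02,0],[0.002,-0.02,0],[0.002,-0.02,0],[0,-0.01,0],[0,0,0]], turn=[[0,0,0],[0,0,0],[0,0,0],[0,0,0],[0,0,0]])

```text
t: 6.65
position: [0.6049, -0.1061, 0.2331]
eef_rot: [0.001, 0.998, 0.064, 0.001]
contact_force: [-3.0, 0.7, 11.9]
grip_width: 0.0004
gripper_force: 5.8
```

Call:
step_arm(linear=[[0.001,-0.01,0],[0.001,-0.01,0],[0.001,-0.01,0],[0,-0.01,0],[0,0,0]], turn=[[0,0,0],[0,0,0],[0,0,0],[0,0,0],[0,0,0]])

```text
t: 7.15
position: [0.6053, -0.1089, 0.233]
eef_rot: [-0.001, 0.998, 0.064, 0.001]
contact_force: [-2.0, 5.3, 11.8]
grip_width: 0.0002
gripper_force: 5.9
```

Call:
step_arm(linear=[[0,-0.01,0],[0,-0.01,0],[0,0,0],[0,0,0],[0,0,0]], turn=[[0,0,0],[0,0,0],[0,0,0],[0,0,0],[0,0,0]])

```text
t: 7.65
position: [0.6054, -0.1109, 0.2331]
eef_rot: [-0.001, 0.998, 0.064, 0.001]
contact_force: [-0.8, 7.9, 11.4]
grip_width: 0.0004
gripper_force: 5.8
```

```bash
python3 -c "
from m import *
shot('wrist','d.png')"
```

```text
(no output)
```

View pics/d.png

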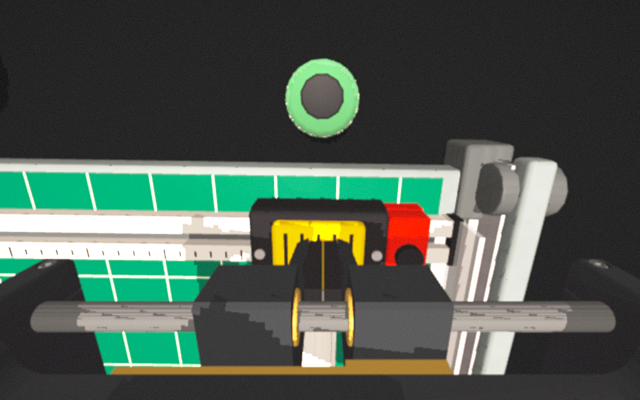

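The saddle's right edge sits flush against the red stop at about (386,225), and the fingertips are still on the pad. I'll lift straight up.

Call:
step_arm(linear=[[0,0,-0.0],[0,0,0.05],[0,0,0.1],[0,0,0.3],[0,0,0.4]], turn=[[0,0,0],[0,0,0],[0,0,0],[0,0,0],[0,0,0]])

```text
t: 8.2
position: [0.605, -0.1119, 0.3161]
eef_rot: [-0.001, 0.998, 0.064, -0.002]
contact_force: [0.9, -0.8, 0.0]
grip_width: 0.0002
gripper_force: 0.0
```

Call:
step_arm(linear=[[0,0,0.4],[0,0,0.3],[0,0,0.1],[0,0,0],[0,0,0]], turn=[[0,0,0],[0,0,0],[0,0,0],[0,0,0],[0,0,0]])

```text
t: 8.7
position: [0.6051, -0.1119, 0.3948]
eef_rot: [-0.001, 0.998, 0.064, -0.001]
contact_force: [0.1, 0.7, -0.1]
grip_width: 0.0008
gripper_force: 0.0
```

```bash
python3 -c "
from m import *
shot('wrist','e.png');s=sense();print(s['position'],s['contact_force'])"
```

```text
[ 0.6051665  -0.11184835  0.39458052] [-1.03485144 -0.33930902 -0.07629651]
```

View pics/e.png

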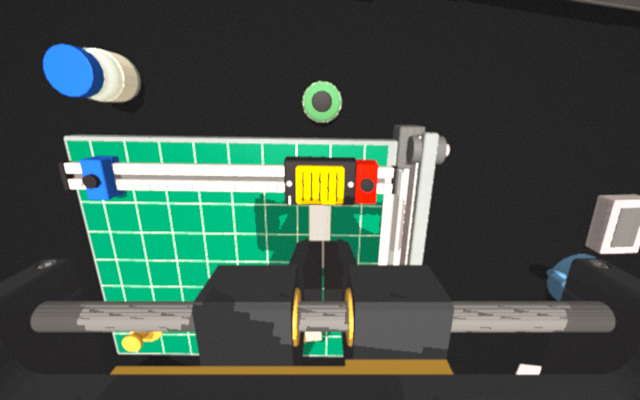

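The gauge is against the red stop (saddle edge and stop meet at about x=355), the pad at (320,184) is free, and the arm is clear.

```bash
python3 -c "
from m import *
f=load('e.png');x,y,c=blob(f,C['pad'][0],C['pad'][1],320,184,40);p=at(f,x,y,.072);r=at(f,367,185,.067);print(np.linalg.norm((p-r)[:2]))
print(job_done())"
```

```text
0.051690994708768256
the job is handed in; nothing more can be done
None
```

The back gauge now rests against the red stop (pad to stop measured at 51.7 mm, nominal 52 mm), the pad is released, the arm is clear, and the job is handed in; no verdict was returned.

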